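# Open the tuck-top carton on the sloping stand and bring out the tin of pins

## Task

The cardboard carton on the sloping stand is unsealed and its lid and two side flaps have sprung half open. Swing the lid right back until it leans away behind the carton and swing both side flaps right outwards, well past upright, so that the contents lie open; then lift out the small round tin and set it down upright (no dropping) on the floor of the shallow wooden tray, clear of the wider tin already there. Leave the lid and flaps folded back, the packet in the carton, and do not shift the wider tin or the other things lying about.

Things in the scene. Friction and masses are not known exactly. Their poses are not given: they have to be found in the camera images.
- mouth (a point): Centre of the mouth (rim plane) of the cardboard carton, which is fixed on a plywood stand that leans it 38 deg towards the robot; it stands left or right and may be turned. Axes: x from the near, low wall to the far, high wall; y along the carton, to the left; z square out of the mouth. Outside 130 (x) by 240 (y) by 70 (z), walls and floor 4 thick; inner floor 66 below this point.
- carton: The carton, same axes as mouth; origin under its floor's centre, 70 below mouth. A partition along y (x -2 to +2, top 22 below the rim) splits it: the near half holds a fixed bundle of wooden sticks (top 44 below the rim), the far half (x 2 to 61) the tin and the packet.
- lid_hinge (a point): Middle of the lid's hinge line, the far rim (x 65, z 0 of mouth; axes as mouth). The lid is a 3 mm board 130 from hinge to free edge, 238 wide along y, with a 22 mm tuck lip square to it at the free edge, pointing into the carton when shut.
- lid (a joint): Lid angle: 0 shut over the mouth, 1.57 square to the mouth, 2.23 upright in the room, stop at 2.5, leaning back on the two arms of the stand. Starts 0.85 to 1.3. A stiff fold: stays where it is left, moves with under 1 N at the free edge. Covers the side flaps until swung back.
- flap_left_hinge (a point): Middle of the left flap's hinge line, the left rim (y 120, z 0 of mouth; axes as mouth). The flap is a 3 mm board reaching 54 from the hinge; its free edge runs from x -57 to x +8, its rear side slants to x +44 at the hinge.
- flap_left (a joint): Left side flap angle: 0 shut (pointing to -y over the mouth), 1.57 square to the mouth, stop at 3.3 leaning outwards over +y. Starts 0.35 to 0.9. Stays where it is left, moves with under 1 N.
- flap_right_hinge (a point): Middle of the right flap's hinge line, the right rim (y -120, z 0 of mouth; axes as mouth). The flap mirrors the left one.
- flap_right (a joint): Right side flap angle: 0 shut (pointing to +y over the mouth), 1.57 square to the mouth, stop at 3.3 leaning outwards over -y. Starts 0.35 to 0.9. Stays where it is left, moves with under 1 N.
- tin_mid (a point): Centre (half-way up, on the axis) of the small closed round steel tin, 48 in diameter and 50 high, 110 to 220 g. It stands on the carton's sloping floor in the far half, leaning with the carton, towards the left or the right end, about 72 from the inside of the end wall. z runs up its axis to its lid.
- packet_mid (a point): Centre of the square-sided packet, 48 (x) by 38 (y) by 44 high, that stands in the far half of the carton at the other end from the tin; it stays there.
- tray: Shallow wooden tray fixed on the counter at the other side from the stand, 130 (x) by 250 (y) by 22 high outside, walls and floor 6 thick. Origin at the centre of its underside, z up.
- tin_used_mid (a point): Centre (half-way up) of the wider, low tin in use, open with brass pins showing, 62 in diameter and 28 high, standing in the tray anywhere along its length; it must not be shifted.
- granite_weight: Bystander: polished granite block 70 by 60 by 45 high with a brass knob up to 67; origin at the centre of its underside.
- wedge: Bystander: pearwood wedge 100 by 30, about 24 high at the thick end, lying towards the back; origin at the centre of its underside.
- burnisher: Bystander: flat bone burnisher 150 by 18 by 8 lying on the counter; origin at the centre of its underside.
- seam_roller: Bystander: seam roller with a wooden roller 45 wide and a wooden handle, 160 long, up to 34 high; origin under its middle.
- glue_jar: Bystander: round glass jar 60 in diameter and 75 high towards the back; origin at the centre of its underside.
Mind the look-alikes: they are no part of the job. Leave any purple or turquoise look-alike of the part that bears tin_used_mid alone.

How it is judged:
On the way:
1. lid swung right back and both side flaps swung right outwards, the tin still in the carton (value of joint lid above 2.3 rad and value of joint each of flap_left, flap_right above 1.9 rad and z of tin_mid in the frame of mouth below -0.02 m), for 0.2 s.
At the end, for the whole second after the job is handed in: The lid reads over 2.3 rad and both side flaps over 1.9 rad; the small tin stands upright (within 0.12 rad) and still on the tray's floor, inside its walls and beside the wider tin, released; the packet is still on the carton's floor (value of joint lid above 2.3 rad and value of joint each of flap_left, flap_right above 1.9 rad and x of tin_mid in the frame of tray between -0.036 and 0.036 m and y of tin_mid in the frame of tray between -0.096 and 0.096 m and z of tin_mid in the frame of tray between 0.025 and 0.037 m and angle between tin_mid's own z axis and vertical below 0.12 rad and horizontal distance between tin_mid and tin_used_mid above 0.054 m and z of packet_mid in the frame of mouth between -0.06 and -0.03 m and velocity of joint lid below 0.1 rad/s and linear speed of tin below 0.02 m/s and contact force between the fingers and tin below 0.1 N); the robot touches nothing.
It fails at once if the wider tin in the tray shifted more than 15 mm (distance of tin_used_mid from where it was at the start of the episode above 0.015 m).
It fails at once if the packet shifted more than 25 mm in the carton or lifted (distance of packet_mid from where it was at the start of the episode above 0.025 m).
It fails at once if another thing on the counter shifted more than 20 mm (distance of any of granite_weight, wedge, burnisher, seam_roller, glue_jar from where it was at the start of the episode above 0.02 m).
It fails at once if the small tin dropped or thrown: moving faster than 0.5 m/s while not held (linear speed of tin above 0.5 m/s and contact force between the fingers and tin below 0.05 N).
It also fails if it takes over 64 s, if anything falls off the work surface, if the arm or the gripper's body presses on something with over 40 N, if the wrist force passes 120 N, or if a joint passes its speed limit or range.

## Robot

A 6-joint arm with a two-finger parallel gripper is mounted at the origin on the work surface. World frame = base frame: x ahead of the robot, y to its left, z up, the work surface at z = 0. Lengths are in m, angles in rad, forces in N, time in s.
With the tool pointing down it reaches from about 0.425 to 0.95 m from the base axis. Payload 14.7 kg.
Tool frame: the origin (TCP) lies at the very end of the fingers, on their centre line; the grasp point (between the pads) lies 19 mm behind it; z points along the fingers, y is the line along which they close (so a half turn about z gives the same grasp; the last joint's range is limited). The gripper opens to 85 mm and grips with 20 to 120 N. Pads are 22 mm wide; open, the fingers measure 114 mm over their backs; the gripper's body (76 mm by 85 mm) begins 54 mm behind the grasp point. The pads swing forward as they close: fully open they stand 13 mm farther back than shut.
Start: joints at [1.225, 0.48, 1.596, -0, 1.065, -0.047], TCP at [0.191, 0.621, 0.231] pointing down, gripper open.
Joint ranges: [-2.75, 2.75], [-0.82, 2.05], [0.23, 2.67], [-1.56, 4.7], [0.09, 2.69], [-2.92, 2.92]. Speed limits (rad/s): [1.89, 1.89, 2.39, 3.01, 3.01, 3.01].

## Interface

Orientations are given as a unit quaternion [x, y, z, w].
In Python, from cell import env, snapshot, get_calibration, job gives the robot as it stands.
- The arm moves only by the tool carry_out, never from a script. Its arguments are lists of equal length, an entry for each row: "translation": the shift along the tool's x, y, z in mm, a list of three; "twist": the turn about the tool's z in degrees; "hand": the gripper's target within -1 to 1 (shut at 1, half-way at 0, fully open at -1). A call has exactly 10 rows; each row is the pose to reach, as a shift and turn from the pose commanded when the call began, along the tool's axes at that moment; what a row does not reach only later rows make up. A row lasts 1/12 s, in which the tool goes at most 41.7 mm and 7.16 degrees, less where a joint would pass 70% of its speed; a pose out of reach is approached as far as the arm can. A call with a gripper value outside its range is refused whole. The fingers move at their own pace and stop on an object; "grip_force" is the grip in N (left out, the last holds). Time passes only in rows, so rows that repeat a pose let the fingers close, or fill a call up. It gives the time, the measured TCP pose, the force, the opening and the grip force at its end, in the units of the state.
- env.observe(): the state, without advancing time (a new reading comes with each control period).
- snapshot(name): name is "scene" or "side" or "wrist"; returns (picture, depth): 480x640x3 uint8, blue, green, red; 480x640 float32, m along the optical axis (not along the pixel's ray), 0 where there is no reading.
- get_calibration(name): a dict with "intrinsics" (3x3 intrinsics, pixels), "R" (3x3) and "t" (3): a world point X has camera coordinates R X + t. Camera axes: x right, y down, z forward; pixel columns grow to the right and rows downward; lengths in m; the calibration is good to about 2 mm. A picture is of the moment at which its call begins: read the wrist's pose just before it. get_calibration takes no time and is no camera call; for the wrist camera it gives the pose at the moment of the call.
- job.close_job(): hands the job in; it is judged then, once.
The state is a dict: "time": time; "qpos": joint angles; "qvel": joint speeds; "tau": joint torques, N m; "position": TCP position; "orientation": TCP orientation; "ft_force": force on the tool from outside, world axes, zero at the start; "ft_torque": the same for the moment, N m; "grip_width": opening from 0.0 (shut) to 1.0 (fully open); "finger_force": force on a finger pad.
Only numpy, scipy, OpenCV 4.12 (cv2) and the standard library are available. Lean on these libraries where they do the work, as an engineer would, in place of code of your own. Each camera call takes 0.05 s, during which the arm holds its last target. There are 200 camera calls.

## Working session

There is one attempt and no reset: what is moved stays moved. The work goes in short steps, Python scripts to look and compute and a tool call to move; the robot and the scene stay as the last step left them, time stands still between calls to the robot, and variables do not carry over. Pictures are saved under pics/ and viewed, at most 10 in all, crops included, and the job is handed in when it is done.

Besides the shell and the picture viewer there is one more tool, called in YAML: its name, and indented under it one key for each argument. carry_out: Moves the arm, as the interface text tells. Its arguments: {"type":"object","properties":{"translation":{"type":"array"},"twist":{"type":"array"},"hand":{"type":"array"},"grip_force":{"type":"number"}},"required":["translation","twist","hand"]}

```bash
ls; mkdir -p pics
python3 - <<'E'
from cell import env,snapshot,get_calibration
import cv2,numpy as np
for n in ("scene","side"):
    p,d=snapshot(n); cv2.imwrite(f"pics/{n}0.png",p); np.save(f"pics/{n}0.npy",d); c=get_calibration(n); print(n,c)
o=env.observe(); print(o)
E
```

```text
pics
scene {'intrinsics': array([[538.74059844,   0.        , 314.42121755],
       [  0.        , 538.74059844, 234.99598073],
       [  0.        ,   0.        ,   1.        ]]), 'R': array([[ 0.60897843,  0.79315505,  0.00709453],
       [ 0.56037109, -0.42388405, -0.71155222],
       [-0.56136398,  0.43729552, -0.7025974 ]]), 't': array([-0.36986481, -0.2696144 ,  1.62548314])}
side {'intrinsics': array([[573.43874098,   0.        , 324.18922442],
       [  0.        , 573.43874098, 240.01830473],
       [  0.        ,   0.        ,   1.        ]]), 'R': array([[ 0.82220179, -0.56913391,  0.00841436],
       [-0.30760395, -0.45672255, -0.83473608],
       [ 0.47891964,  0.68373321, -0.55058594]]), 't': array([-0.47978874,  0.28709243,  0.75436496])}
{'time': 0.1, 'qpos': array([ 1.22538019e+00,  4.80797030e-01,  1.59682148e+00, -3.40480566e-05,
        1.06510487e+00, -4.66164775e-02]), 'qvel': array([-1.46323850e-03, -1.13448632e-03, -2.06244129e-03,  1.68765483e-05,
       -2.63304038e-04, -3.42250815e-05]), 'tau': array([ 8.82473832e-04, -9.52254510e+01, -4.31039929e+01,  3.68859810e-04,
        5.06200377e-03,  2.82728827e-06]), 'position': array([0.19121428, 0.62083979, 0.2307145 ]), 'orientation': array([ 1.48836487e-01,  9.88861659e-01, -5.57437820e-04, -9.55088701e-05]), 'ft_force': array([-0.03732913,  0.03149634, -0.27470295]), 'ft_torque': array([-0.01980347, -0.00110909,  0.03580904]), 'finger_force': 0.0, 'grip_width': 1.0000434164323444}
```

View pics/scene0.png

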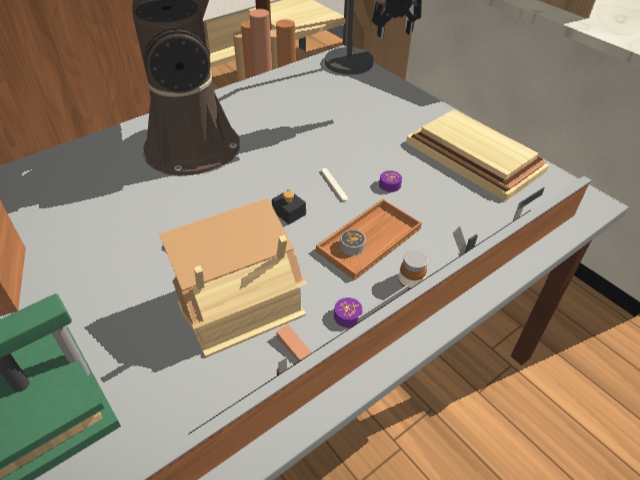

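View pics/side0.png

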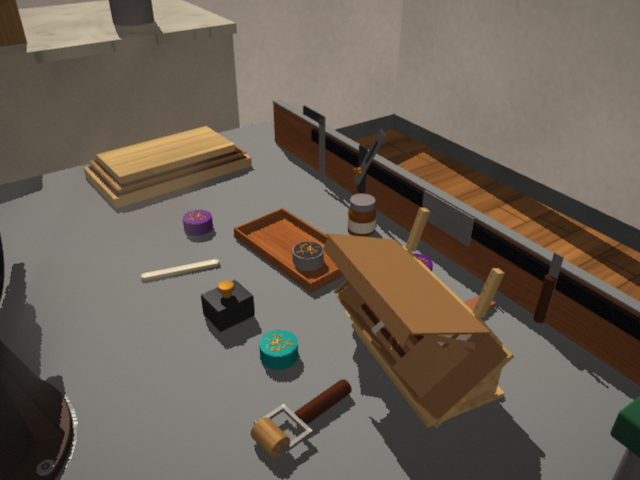

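The scene view is from the back. The carton is at (235,280) with its lid half open, tray (370,238) with the grey wider tin (352,241), purple look-alikes at (391,180) and (348,311). The side view shows turquoise at (279,348), roller (300,415), granite (228,303), carton right flap at (460,360).

```bash
cat > h.py <<'E'
import numpy as np,cv2
from cell import env,snapshot,get_calibration
def cloud(d,c):
    K=c["intrinsics"]; v,u=np.mgrid[:480,:640]
    P=np.stack([(u-K[0,2])/K[0,0]*d,(v-K[1,2])/K[1,1]*d,d],-1)
    return (P-c["t"])@c["R"]
def proj(X,c):
    q=(np.atleast_2d(X)@c["R"].T+c["t"])@c["intrinsics"].T
    return q[:,:2]/q[:,2:]
E
python3 - <<'E'
from h import *
np.set_printoptions(precision=3,suppress=True)
S=cloud(np.load("pics/scene0.npy"),get_calibration("scene"));D=cloud(np.load("pics/side0.npy"),get_calibration("side"))
def m(P,u,v,r=1):
    w=P[v-r:v+r+1,u-r:u+r+1].reshape(-1,3); return np.median(w,0)
for n,u,v in [("lid free R",165,237),("lid free L",266,205),("lid hingeR",178,273),("lid hingeL",290,252),("lid mid",225,240),("standfoot R",208,347),("standfoot L",301,317),("armR",199,270),("armL",283,240),("tray a",320,247),("tray b",383,204),("tray c",420,229),("tray d",358,272),("tin",352,237),("granite",289,203),("wedge",293,343),("jar",415,258),("burn",334,185)]:
    print("S",n,m(S,u,v))
for n,u,v in [("lidfreeL",329,238),("lidfreeR",442,331),("hingeL",393,240),("hingeR",496,322),("tray",236,237),("tray",282,213),("tin",308,247),("flapR",460,365),("flap edge",425,385),("foot near R",433,410),("foot near L",345,285),("foot far R",500,395),("roller",270,440),("handle",345,388),("turq",279,342),("rimR",500,350)]:
    print("D",n,m(D,u,v))
E
```

```text
S lid free R [ 0.508 -0.301  0.194]
S lid free L [ 0.549 -0.086  0.193]
S lid hingeR [ 0.584 -0.316  0.166]
S lid hingeL [ 0.654 -0.101  0.147]
S lid mid [ 0.573 -0.203  0.178]
S standfoot R [ 0.664 -0.319  0.011]
S standfoot L [ 0.713 -0.118  0.001]
S armR [ 0.649 -0.297  0.221]
S armL [ 0.679 -0.132  0.22 ]
S tray a [0.585 0.033 0.021]
S tray b [0.552 0.273 0.008]
S tray c [ 0.673  0.289 -0.   ]
S tray d [0.7   0.056 0.019]
S tin [0.617 0.107 0.035]
S granite [0.433 0.051 0.046]
S wedge [ 0.766 -0.177  0.019]
S jar [0.781 0.149 0.075]
S burn [0.412 0.219 0.008]
D lidfreeL [ 0.533 -0.083  0.197]
D lidfreeR [ 0.541 -0.312  0.182]
D hingeL [ 0.65  -0.095  0.156]
D hingeR [ 0.794 -0.215  0.   ]
D tray [0.546 0.27  0.004]
D tray [0.667 0.284 0.015]
D tin [0.623 0.115 0.036]
D flapR [ 0.575 -0.321  0.113]
D flap edge [ 0.529 -0.309  0.092]
D foot near R [ 0.543 -0.316  0.042]
D foot near L [ 0.554 -0.098  0.109]
D foot far R [ 0.667 -0.333  0.008]
D roller [ 0.34  -0.227  0.031]
D handle [ 0.48  -0.203  0.021]
D turq [ 0.445 -0.076  0.029]
D rimR [ 0.638 -0.333  0.115]
```

Run:
```python
import cv2
p=cv2.imread("pics/side0.png")[195:425,305:525]
cv2.imwrite("pics/c1.png",cv2.resize(p,None,fx=2.6,fy=2.6,interpolation=cv2.INTER_CUBIC))
```

```text
(no output)
```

View pics/c1.png

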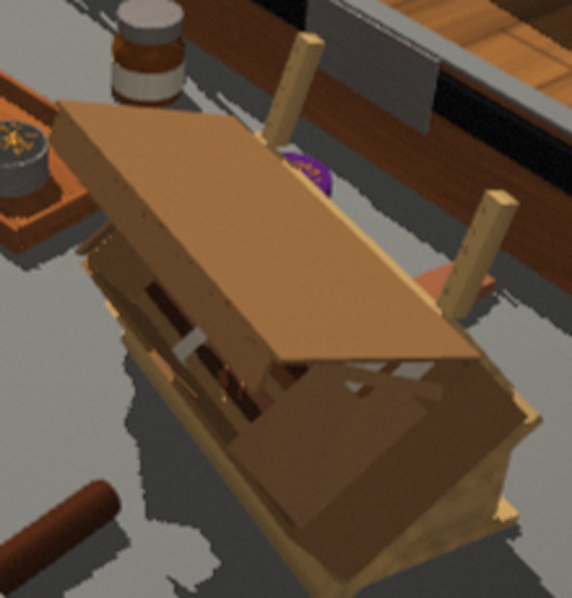

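```bash
cat > fit.py <<'E'
from h import *
from scipy.optimize import least_squares
t=np.radians(38)
def frame(p):
    c,s=np.cos(p[3]),np.sin(p[3])
    R=np.array([[c,-s,0],[s,c,0],[0,0,1]])@np.array([[np.cos(t),0,-np.sin(t)],[0,1,0],[np.sin(t),0,np.cos(t)]])
    return R,np.array(p[:3])
def quads(p):
    l,fl,fr=p[4:7]; q=[]
    e=np.array([-np.cos(l),0,np.sin(l)]); Y=np.array([0,1,0]); h=np.array([.065,0,0])
    q.append((h+.065*e,e,Y,.065,.119))
    n=np.array([-np.sin(l),0,-np.cos(l)]); q.append((h+.13*e+.011*n,n,Y,.011,.119))
    for s,a in((1,fl),(-1,fr)):
        f=np.array([0,-s*np.cos(a),np.sin(a)]); X=np.array([1,0,0])
        q.append((np.array([-.02,s*.12,0])+.027*f,f,X,.027,.037))
        q.append((np.array([0,s*.12,-.035]),X,np.array([0,0,1]),.065,.035))
    q.append((np.array([-.065,0,-.035]),Y,np.array([0,0,1]),.12,.035))
    return q
def dist(p,P):
    R,o=frame(p); Q=(P-o)@R; best=[]
    for c,a,b,ha,hb in quads(p):
        v=Q-c; u=v@a; w=v@b; n=v@np.cross(a,b)
        best.append(np.sqrt(n**2+np.maximum(abs(u)-ha,0)**2+np.maximum(abs(w)-hb,0)**2+1e-12))
    return np.min(best,0)
E
python3 - <<'E'
from fit import *
np.set_printoptions(precision=4,suppress=True)
S=cloud(np.load("pics/scene0.npy"),get_calibration("scene"));D=cloud(np.load("pics/side0.npy"),get_calibration("side"))
P=np.vstack([S[190:300,150:310][::2,::2].reshape(-1,3),D[225:420,320:515][::2,::2].reshape(-1,3)])
P=P[(P[:,2]>.05)&(P[:,2]<.3)&(P[:,0]<.72)&(P[:,1]<-.05)]
best=None
for fl in(.4,.8):
  for fr in(.4,.8):
    r=least_squares(lambda p:dist(p,P),[.57,-.2,.115,-.19,.98,fl,fr],loss="cauchy",f_scale=.003)
    print(r.cost,r.x,np.mean(dist(r.x,P)<.004))
    if best is None or r.cost<best.cost:best=r
np.save("carton.npy",best.x)
# tray: brown pixels in scene
p=cv2.imread("pics/scene0.png");b,g,rr=[p[...,i].astype(int) for i in range(3)]
m=(rr-b>45)&(S[...,2]<.035)&(S[...,2]>.002)&(S[...,1]>0)&(S[...,0]>.5)&(S[...,0]<.72)&(S[...,1]<.33)
mm=np.zeros(m.shape,np.uint8);mm[m]=1
n,l,st,_=cv2.connectedComponentsWithStats(mm);k=1+np.argmax(st[1:,4]);T=S[l==k]
print(cv2.minAreaRect((T[T[:,2]>.016][:,:2]*1000).astype(np.float32)),len(T),np.median(T[T[:,2]<.012][:,2]))
W=S[225:262,335:372].reshape(-1,3);W=W[(W[:,2]>.028)&(W[:,2]<.045)];print("tin",cv2.minEnclosingCircle((W[:,:2]*1000).astype(np.float32)),W.mean(0))
E
```

```text
0.03257974180078649 [ 0.5857 -0.2025  0.1139 -0.1711  1.0145  0.8897  0.6385] 0.7759383473669188
0.03257974180372892 [ 0.5857 -0.2025  0.1139 -0.1711  1.0145  0.8897  0.6385] 0.7759383473669188
0.03257974216124722 [ 0.5857 -0.2025  0.1139 -0.1711  1.0145  0.8897  0.6384] 0.7759383473669188
0.032579742160735274 [ 0.5857 -0.2025  0.1139 -0.1711  1.0145  0.8897  0.6384] 0.7759383473669188
((622.7747802734375, 160.8252716064453), (132.13255310058594, 254.18304443359375), 6.6296210289001465) 3671 0.006926333421526076
tin ((619.7217407226562, 109.49873352050781), 32.85136032104492) [0.6206 0.1057 0.035 ]
```

```bash
cat > mv.py <<'E'
from h import *
from scipy.spatial.transform import Rotation as Ro
p=np.load("carton.npy"); c,s=np.cos(p[3]),np.sin(p[3])
def W(X,Y,Z): # mm, levelled carton axes about mouth -> world m
    return np.array([p[0]+(c*X-s*Y)/1e3,p[1]+(s*X+c*Y)/1e3,p[2]+Z/1e3])
def C(X,Y=None):
    d=(np.array(X)-p[:3])*1e3; return np.array([c*d[0]+s*d[1],-s*d[0]+c*d[1],d[2]])
def rel(t,pos=None):
    o=env.observe(); R=Ro.from_quat(o["orientation"]).as_matrix()
    return np.round(R.T@(t-(o["position"] if pos is None else pos))*1e3,1)
def yaw(): 
    R=Ro.from_quat(env.observe()["orientation"]).as_matrix(); return np.degrees(np.arctan2(R[1,1],R[0,1]))
E
python3 - <<'E'
from mv import *
print(rel(np.array([.5,.3,.26])),rel(W(-105,0,110)),"twist",-(90+np.degrees(p[3])-yaw()),W(-105,0,110))
E
```

```text
[-389.5 -215.8  -29.1] [-515.2 -684.1    7.6] twist -7.317157636819147 [ 0.4822378  -0.18465684  0.22387752]
```

carry_out:
  translation:
    - [-40, -22, -3]
    - [-80, -44, -6]
    - [-120, -66, -9]
    - [-160, -88, -12]
    - [-200, -110, -15]
    - [-240, -132, -18]
    - [-280, -154, -21]
    - [-320, -176, -24]
    - [-350, -196, -27]
    - [-380, -215, -29]
  twist: [-1, -2, -3, -4, -5, -6, -7, -7.3, -7.3, -7.3]
  hand: [1, 1, 1, 1, 1, 1, 1, 1, 1, 1]

```text
time: 0.93
position: [0.4784, 0.3179, 0.259]
orientation: [0.086, 0.996, -0.0, -0.0]
ft_force: [0.4, -0.0, -0.5]
grip_width: 0.002
finger_force: 0.0
```

Run:
```python
from mv import *
print(rel(W(-105,0,110)),rel(W(-105,0,50)),"twist",-(90+np.degrees(p[3])-yaw()))
```

```text
[ -89.4 -494.6   35.1] [ -89.4 -494.6   95.1] twist -0.012915127354133915
```

carry_out:
  translation:
    - [0, -40, 4]
    - [0, -80, 8]
    - [0, -120, 12]
    - [0, -160, 16]
    - [0, -200, 20]
    - [-10, -240, 24]
    - [-20, -280, 28]
    - [-30, -320, 32]
    - [-40, -360, 35]
    - [-50, -400, 35]
  twist: [0, 0, 0, 0, 0, 0, 0, 0, 0, 0]
  hand: [1, 1, 1, 1, 1, 1, 1, 1, 1, 1]

```text
time: 1.77
position: [0.4577, -0.0849, 0.2234]
orientation: [0.086, 0.996, 0.0, -0.0]
ft_force: [0.9, -0.2, -0.6]
grip_width: 0.001
finger_force: 0.0
```

carry_out:
  translation:
    - [-10, -40, 10]
    - [-25, -80, 30]
    - [-25, -80, 60]
    - [-25, -80, 60]
    - [-25, -80, 60]
    - [-25, -80, 60]
    - [-25, -80, 60]
    - [-25, -80, 60]
    - [-25, -80, 60]
    - [-25, -80, 60]
  twist: [0, 0, 0, 0, 0, 0, 0, 0, 0, 0]
  hand: [1, 1, 1, 1, 1, 1, 1, 1, 1, 1]

```text
time: 2.6
position: [0.4699, -0.1656, 0.1647]
orientation: [0.085, 0.996, -0.0, 0.001]
ft_force: [0.8, 0.4, 0.7]
grip_width: 0.002
finger_force: 0.0
```

Run:
```python
from mv import *
print(C(env.observe()["position"]),yaw())
```

```text
[-120.43134241   16.62290873   50.85020877] 80.23339856075992
```

carry_out:
  translation:
    - [-15, 0, 0]
    - [-33, 0, 0]
    - [-39, 0, -16]
    - [-45, 0, -31]
    - [-55, 0, -47]
    - [-67, 0, -62]
    - [-82, 0, -75]
    - [-98, 0, -87]
    - [-98, 0, -87]
    - [-98, 0, -87]
  twist: [0, 0, 0, 0, 0, 0, 0, 0, 0, 0]
  hand: [1, 1, 1, 1, 1, 1, 1, 1, 1, 1]

```text
time: 3.43
position: [0.5665, -0.1827, 0.2514]
orientation: [0.085, 0.996, -0.0, 0.001]
ft_force: [-0.2, 0.7, -0.7]
grip_width: 0.004
finger_force: 0.0
```

Run:
```python
from mv import *
print(C(env.observe()["position"]),yaw())
P,d=snapshot("side");cv2.imwrite("pics/side1.png",P)
```

```text
[-22.27171937  16.32310834 137.51385626] 80.21042102623804
```

View pics/side1.png

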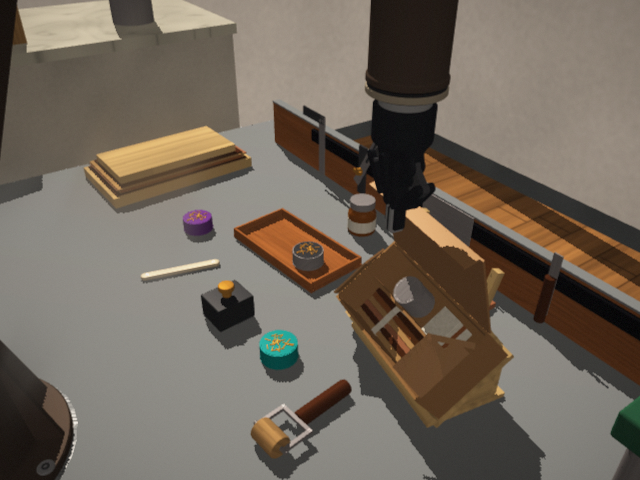

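The lid is swung up to about upright, fingers at (395,215) behind its lip. The small tin shows at (412,290), at the left end; the packet at (450,322). I continue pushing the lid back.

carry_out:
  translation:
    - [-12, 0, -6]
    - [-24, 0, -11]
    - [-36, 0, -15]
    - [-46, 0, -17]
    - [-56, 0, -18]
    - [-64, 0, -19]
    - [-70, 0, -19]
    - [-74, 0, -19]
    - [-74, 0, -19]
    - [-74, 0, -19]
  twist: [0, 0, 0, 0, 0, 0, 0, 0, 0, 0]
  hand: [1, 1, 1, 1, 1, 1, 1, 1, 1, 1]

```text
time: 4.32
position: [0.6385, -0.1953, 0.2696]
orientation: [0.086, 0.996, 0.0, -0.0]
ft_force: [-0.9, -0.1, -0.1]
grip_width: 0.006
finger_force: 0.1
```

```bash
cat > lid.py <<'E'
from fit import *
np.set_printoptions(precision=3,suppress=True)
def measure(tag,mask=True):
    P=[]
    for n in("scene","side"):
        pic,d=snapshot(n); cv2.imwrite(f"pics/{n}{tag}.png",pic); np.save(f"pics/{n}{tag}.npy",d); P.append(cloud(d,get_calibration(n)).reshape(-1,3))
    P=np.vstack(P); p=np.load("carton.npy"); R,o=frame(p); return (P-o)@R*1e3
E
python3 - <<'E'
from lid import *; from mv import C
print(C(env.observe()["position"]),env.observe()["ft_force"])
Q=measure(2)
m=(abs(Q[:,1])<100)&(Q[:,0]>60)&(Q[:,2]>20)&(np.hypot(Q[:,0]-65,Q[:,2])<110)
a=np.arctan2(Q[m][:,2],-(Q[m][:,0]-65)); print(len(a),np.percentile(a,[5,25,50,75,95]))
E
```

```text
[ 50.823  16.118 155.678] [-0.906 -0.127 -0.066]
7364 [2.459 2.482 2.494 2.507 2.53 ]
```

carry_out:
  translation:
    - [20, 0, 0]
    - [50, 0, 0]
    - [83, 15, 0]
    - [83, 34, 35]
    - [83, 34, 75]
    - [83, 34, 115]
    - [83, 34, 145]
    - [83, 34, 155]
    - [83, 34, 155]
    - [83, 34, 155]
  twist: [0, 0, 0, 0, 0, 0, 0, 0, 0, 0]
  hand: [1, 1, 1, 1, 1, 1, 1, 1, 1, 1]

```text
time: 5.25
position: [0.5635, -0.148, 0.1158]
orientation: [0.086, 0.996, -0.0, 0.0]
ft_force: [-0.2, -0.1, 0.6]
grip_width: -0.0
finger_force: 0.0
```

Run:
```python
from mv import *
print(C(env.observe()["position"]),yaw(),env.observe()["ft_force"])
```

```text
[-31.21775022  49.98513101   1.96211992] 80.17100818599194 [-0.22961189 -0.05638609  0.62639357]
```

carry_out:
  translation:
    - [0, 12, 0]
    - [0, 25, 0]
    - [0, 38, 0]
    - [0, 51, 0]
    - [0, 64, 0]
    - [0, 77, 0]
    - [0, 90, 0]
    - [0, 105, 0]
    - [0, 105, 0]
    - [0, 80, 0]
  twist: [0, 0, 0, 0, 0, 0, 0, 0, 0, 0]
  hand: [1, 1, 1, 1, 1, 1, 1, 1, 1, 1]

```text
time: 6.08
position: [0.5775, -0.0652, 0.1151]
orientation: [0.084, 0.996, 0.0, 0.0]
ft_force: [0.4, 0.2, -0.1]
grip_width: 0.001
finger_force: 0.0
```

carry_out:
  translation:
    - [0, -35, 0]
    - [0, -70, 0]
    - [0, -105, 0]
    - [0, -140, 0]
    - [0, -170, 0]
    - [0, -185, 0]
    - [0, -197, 0]
    - [0, -209, 0]
    - [0, -221, 0]
    - [0, -233, 0]
  twist: [0, 0, 0, 0, 0, 0, 0, 0, 0, 0]
  hand: [1, 1, 1, 1, 1, 1, 1, 1, 1, 1]

```text
time: 6.92
position: [0.5332, -0.2952, 0.1162]
orientation: [0.085, 0.996, 0.002, -0.004]
ft_force: [-41.6, 15.2, 67.9]
grip_width: 0.004
finger_force: 37.6
```

carry_out:
  translation:
    - [0, -12, 0]
    - [0, -24, 0]
    - [0, -36, 0]
    - [0, -51, 0]
    - [0, -51, 0]
    - [0, -20, -10]
    - [20, 20, -50]
    - [50, 50, -90]
    - [50, 50, -130]
    - [50, 50, -130]
  twist: [0, 0, 0, 0, 0, 0, 0, 0, 0, 0]
  hand: [1, 1, 1, 1, 1, 1, 1, 0, -1, -1]

```text
time: 7.75
position: [0.4956, -0.239, 0.2475]
orientation: [0.085, 0.996, -0.0, 0.0]
ft_force: [0.9, -1.9, 1.0]
grip_width: 0.421
finger_force: 0.0
```

Run:
```python
from lid import *; from mv import C,yaw
print(C(env.observe()["position"]),yaw(),env.observe()["ft_force"])
Q=measure(3)
m=(abs(Q[:,1])<100)&(Q[:,0]>60)&(Q[:,2]>20)&(np.hypot(Q[:,0]-65,Q[:,2])<110)
a=np.arctan2(Q[m][:,2],-(Q[m][:,0]-65)); print(len(a),np.percentile(a,[5,50,95]))
for s in(1,-1):
    y=s*Q[:,1]-120
    m=(Q[:,0]>-55)&(Q[:,0]<5)&(np.hypot(y,Q[:,2])<52)&(np.hypot(y,Q[:,2])>15)&(Q[:,2]>-15)
    a=np.arctan2(Q[m][:,2],-y[m]); print(s,len(a),np.percentile(a,[5,25,50,75,95]))
# tin top
m=(Q[:,0]>4)&(Q[:,0]<60)&(abs(Q[:,2]+16)<4)&(Q[:,1]>-115)&(Q[:,1]<115)
T=Q[m]; print(len(T),np.percentile(T,[5,50,95],axis=0))
w,_=snapshot("wrist");cv2.imwrite("pics/wrist3.png",w)
```

```text
[-82.587 -51.284 133.586] 80.23298127567547 [ 0.909 -1.91   0.979]
7241 [2.462 2.495 2.531]
1 755 [2.714 2.777 2.807 2.836 2.896]
-1 1054 [2.766 2.791 2.808 2.826 2.866]
627 [[  6.911 -56.507 -18.825]
 [ 24.976  39.023 -16.485]
 [ 58.08   61.881 -14.196]]
```

View pics/wrist3.png

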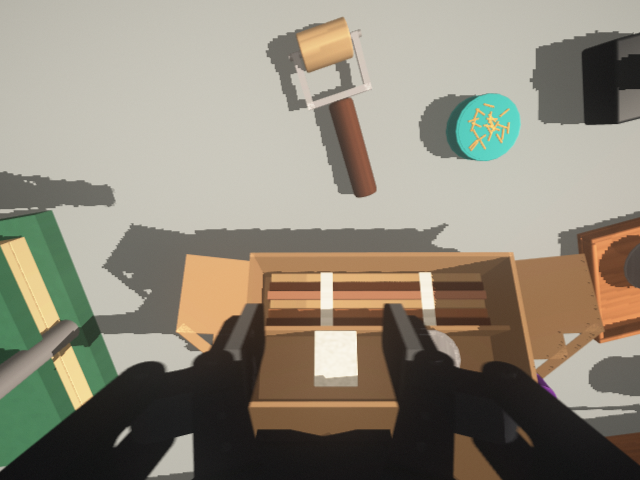

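Both flaps are folded out, the lid is back; the packet is at (335,358), the tin at (440,350) partly hidden by the finger. Measure the tin precisely from scene/side clouds after the fact.

Run:
```python
from fit import *
np.set_printoptions(precision=1,suppress=True)
p=np.load("carton.npy");R,o=frame(p)
for n in("scene","side"):
    Q=(cloud(np.load(f"pics/{n}3.npy"),get_calibration(n))-o)@R*1e3; pic=cv2.imread(f"pics/{n}3.png").astype(int)
    m=(Q[...,0]>3)&(Q[...,0]<62)&(Q[...,2]>-25)&(Q[...,2]<-8)&(Q[...,1]>10)&(Q[...,1]<90)
    sat=pic.max(-1)-pic.min(-1); m&=sat<45
    T=Q[m]
    if len(T)>20:
        c,r=cv2.minEnclosingCircle(T[:,:2].astype(np.float32)); print(n,len(T),c,r,np.median(T,0),np.percentile(T,[2,98],axis=0))
    m=(Q[...,0]>3)&(Q[...,0]<62)&(Q[...,2]>-30)&(Q[...,2]<-15)&(Q[...,1]<0)&(Q[...,1]>-90)
    T=Q[m]; print("packet?",len(T),np.percentile(T,[2,50,98],axis=0) if len(T)>5 else "")
```

```text
packet? 0 
side 661 (32.72759246826172, 54.04705047607422) 40.81098937988281 [ 23.8  38.  -16.7] [[  4.1  18.6 -23.8]
 [ 44.6  63.6 -13.8]]
packet? 791 [[  3.9 -62.2 -28.6]
 [ 25.4 -45.4 -23.1]
 [ 46.5 -24.2 -20. ]]
```

Run:
```python
from fit import *
np.set_printoptions(precision=1,suppress=True)
p=np.load("carton.npy");R,o=frame(p);cal=get_calibration("side")
Q=(cloud(np.load("pics/side3.npy"),cal)-o)@R*1e3
m=((Q[...,0]>-5)&(Q[...,0]<70)&(abs(Q[...,2]+16.5)<2.8)&(Q[...,1]>5)&(Q[...,1]<95)).astype(np.uint8)
n,l,st,ce=cv2.connectedComponentsWithStats(m);k=1+np.argmax(st[1:,4]);T=Q[l==k]
print(st[k],np.percentile(T,[1,50,99],axis=0))
from scipy.optimize import minimize
# circle r=24 with the smallest total outside distance, plus rewards inside coverage
g=[(np.sum(np.hypot(T[:,0]-a,T[:,1]-b)<24)-0.0,a,b) for a in np.arange(15,45,.5) for b in np.arange(20,65,.5)]
M=max(g)[0];G=np.array([x for x in g if x[0]>=M-2]);print(len(T),M,G[:,1:].mean(0),G[:,1:].std(0))
pic=cv2.imread("pics/side3.png");mm=pic.copy()
a=np.linspace(0,2*np.pi,40);xc,yc=G[:,1:].mean(0)
X=np.c_[xc+24*np.cos(a),yc+24*np.sin(a),np.full(40,-16.)]/1e3@R.T+o
cv2.polylines(pic,[np.round(proj(X,cal)).astype(int)],True,(0,0,255),1)
cv2.imwrite("pics/c3.png",cv2.resize(pic[200:420,300:520],None,fx=2.7,fy=2.7))
```

```text
[393 277  30  28 589] [[  0.4  18.8 -19. ]
 [ 22.7  40.3 -16.5]
 [ 44.6  63.9 -13.9]]
589 580.0 [23.  41.2] [0.  0.2]
```

View pics/c3.png

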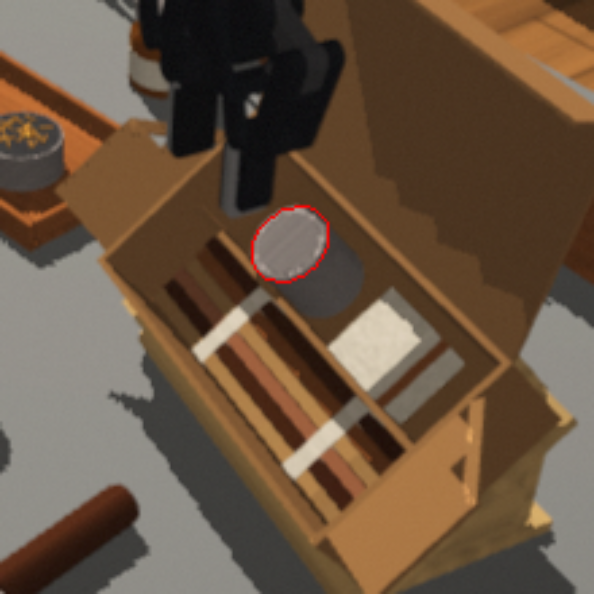

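Run:
```python
from fit import *; from mv import C
np.set_printoptions(precision=0,suppress=True)
p=np.load("carton.npy");c,s=np.cos(p[3]),np.sin(p[3]);tcp=np.array([-82.6,-51.3,133.6])
P=np.vstack([cloud(np.load(f"pics/{n}3.npy"),get_calibration(n)).reshape(-1,3) for n in("scene","side")])
d=(P-p[:3])*1e3;L=np.c_[c*d[:,0]+s*d[:,1],-s*d[:,0]+c*d[:,1],d[:,2]]-tcp
L=L[np.hypot(L[:,0],L[:,1])<90]
for h in range(-10,300,12):
    q=L[(L[:,2]>h)&(L[:,2]<=h+12)]
    if len(q)>8: print(h,len(q),"X",np.percentile(q[:,0],[2,98]),"Y",np.percentile(q[:,1],[2,98]))
```

```text
2 189 X [-10.  12.] Y [-33.  28.]
14 387 X [-10.  12.] Y [-36.  29.]
26 413 X [-10.  12.] Y [-37.  28.]
38 310 X [-11.  13.] Y [-36.  38.]
50 722 X [-12.  13.] Y [-55.  49.]
62 601 X [-16.  16.] Y [-58.  54.]
74 899 X [-16.  17.] Y [-62.  57.]
86 921 X [-17.  18.] Y [-66.  61.]
98 1379 X [-19.  19.] Y [-68.  62.]
110 663 X [-18.  12.] Y [-52.  36.]
122 361 X [-33.  36.] Y [-39.  26.]
134 934 X [-37.  37.] Y [-38.  27.]
146 995 X [-37.  37.] Y [-38.  25.]
158 1025 X [-37.  37.] Y [-38.  27.]
170 1257 X [-37.  35.] Y [-38.  22.]
182 386 X [-46.  47.] Y [-47.  33.]
194 1459 X [-47.  47.] Y [-48.  33.]
206 1623 X [-47.  46.] Y [-48.  35.]
218 1480 X [-46.  45.] Y [-46.  32.]
230 1546 X [-46.  45.] Y [-46.  30.]
242 1547 X [-46.  45.] Y [-46.  24.]
254 1660 X [-46.  46.] Y [-46.  30.]
266 1731 X [-46.  45.] Y [-46.  32.]
278 1755 X [-46.  45.] Y [-46.  30.]
290 1858 X [-46.  45.] Y [-46.  31.]
```

carry_out:
  translation:
    - [-20, 20, 0]
    - [-45, 45, 0]
    - [-70, 70, 10]
    - [-90, 88, 30]
    - [-97, 93, 50]
    - [-97, 93, 73]
    - [-97, 93, 83]
    - [-97, 93, 93]
    - [-97, 93, 93]
    - [-97, 93, 93]
  twist: [0, 0, 0, 0, 0, 0, 0, 0, 0, 0]
  hand: [-1, -1, -1, -1, -1, -1, -1, -1, -1, -1]
  grip_force: 25

```text
time: 8.73
position: [0.6073, -0.1661, 0.1519]
orientation: [0.086, 0.996, 0.0, -0.0]
ft_force: [-0.5, -0.6, 0.5]
grip_width: 0.992
finger_force: 0.0
```

Run:
```python
from mv import *
print(C(env.observe()["position"]),yaw(),env.observe()["ft_force"],env.observe()["grip_width"])
```

```text
[15.10538828 39.62114897 38.02363394] 80.13944907836749 [-0.45684438 -0.63100208  0.49175875] 0.9923093083330342
```

carry_out:
  translation:
    - [1, 2, 5]
    - [1, 2, 10]
    - [1, 2, 16]
    - [1, 2, 22]
    - [1, 2, 28]
    - [1, 2, 34]
    - [1, 2, 40]
    - [1, 2, 46]
    - [1, 2, 46]
    - [1, 2, 46]
  twist: [0, 0, 0, 0, 0, 0, 0, 0, 0, 0]
  hand: [-1, -1, -1, -1, -1, -1, -1, -1, -1, -1]

```text
time: 9.57
position: [0.6067, -0.1634, 0.1055]
orientation: [0.086, 0.996, 0.0, -0.0]
ft_force: [0.4, 0.2, 0.5]
grip_width: 1.0
finger_force: 0.0
```

Run:
```python
from mv import *
print(C(env.observe()["position"]),env.observe()["ft_force"])
P,d=snapshot("wrist");cv2.imwrite("pics/w4.png",P)
P,d=snapshot("side");cv2.imwrite("pics/c4.png",cv2.resize(P[180:400,300:520],None,fx=2.7,fy=2.7))
```

```text
[14.06186502 42.14952342 -8.40110454] [0.40167892 0.21393725 0.54032425]
```

View pics/c4.png

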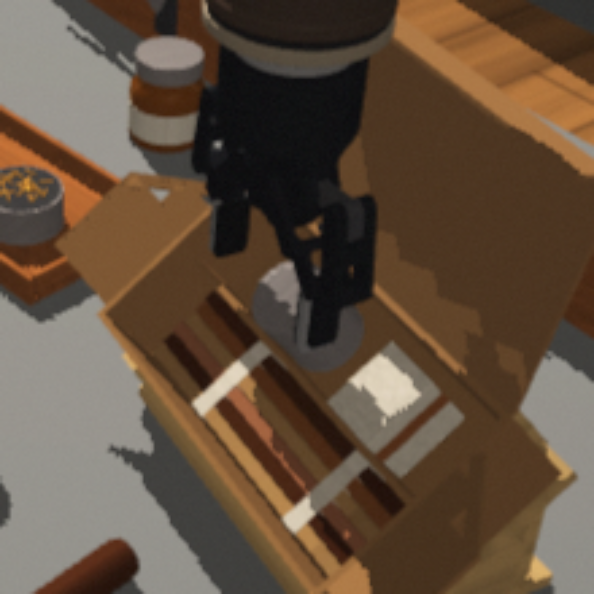

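The open fingers (230,250 and 320,340 in the crop) straddle the tin's top at (300,310), clear of packet and lid. Close.

carry_out:
  translation:
    - [-2, 0, 0]
    - [-2, 0, 0]
    - [-2, 0, 0]
    - [-2, 0, 0]
    - [-2, 0, 0]
    - [-2, 0, 0]
    - [-2, 0, 0]
    - [-2, 0, 0]
    - [-2, 0, 0]
    - [-2, 0, 0]
  twist: [0, 0, 0, 0, 0, 0, 0, 0, 0, 0]
  hand: [-0.5, -0.2, 0, 0.2, 0.5, 1, 1, 1, 1, 1]
  grip_force: 25

```text
time: 10.5
position: [0.609, -0.1638, 0.1062]
orientation: [0.086, 0.996, -0.0, 0.0]
ft_force: [-0.5, 1.1, 5.9]
grip_width: 0.519
finger_force: 25.6
```

carry_out:
  translation:
    - [0, 0, -2]
    - [0, 0, -4]
    - [0, 0, -7]
    - [0, 0, -10]
    - [-1, 0, -14]
    - [-2, 0, -18]
    - [-2, 0, -22]
    - [-2, 0, -26]
    - [-2, 0, -30]
    - [-2, 0, -30]
  twist: [0, 0, 0, 0, 0, 0, 0, 0, 0, 0]
  hand: [1, 1, 1, 1, 1, 1, 1, 1, 1, 1]

```text
time: 11.33
position: [0.6119, -0.1645, 0.1373]
orientation: [0.086, 0.996, -0.0, 0.001]
ft_force: [0.9, -1.0, -0.5]
grip_width: 0.046
finger_force: 0.0
```

Run:
```python
from mv import *
print(C(env.observe()["position"]),env.observe()["ft_force"])
P,d=snapshot("side");cv2.imwrite("pics/c5.png",cv2.resize(P[180:400,300:520],None,fx=2.7,fy=2.7));np.save("pics/side5.npy",d)
```

```text
[19.32646855 41.97963829 23.42893386] [ 0.87328266 -0.99062725 -0.54247492]
```

View pics/c5.png

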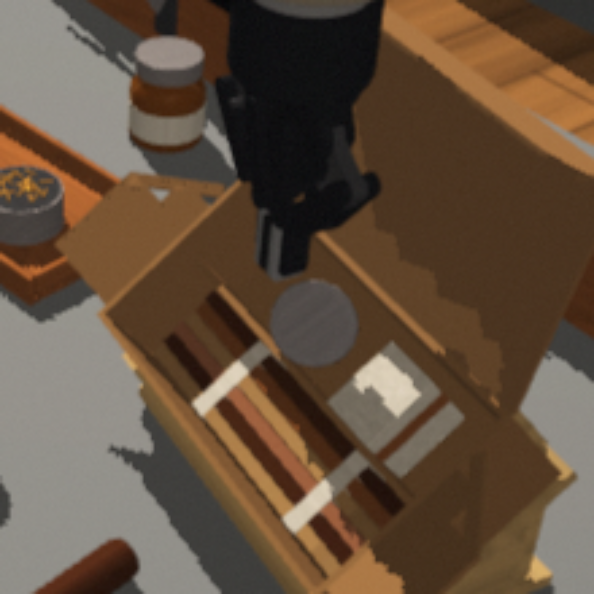

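The grip slipped off; the tin's disc is now at crop (315,322), seemingly shifted. Measure its plane.

```bash
cat > tin.py <<'E'
from fit import *
np.set_printoptions(precision=2,suppress=True)
def tin(D,n="side",uv=(417,299),r=13,pr=True):
    cal=get_calibration(n);p=np.load("carton.npy");R,o=frame(p)
    Q=cloud(D,cal); v,u=np.mgrid[:480,:640]; w=Q[np.hypot(u-uv[0],v-uv[1])<r]; w=w[w[:,2]>.02]
    c=np.median(w,0); _,_,V=np.linalg.svd(w-w.mean(0),full_matrices=False); nn=V[2]*np.sign(V[2][2])
    print("world c",c,"normal world",nn,"tilt deg",np.degrees(np.arccos(nn[2])),"res",np.abs((w-w.mean(0))@nn).mean()*1e3)
    Q2=(Q-o)@R*1e3; print("normal carton",nn@R, "c carton",(c-o)@R*1e3)
    # in-plane outline
    near=(np.abs((Q-c)@nn)<.0025)&(np.hypot(u-uv[0],v-uv[1])<26); T=Q2[near]; print("extent",len(T),np.percentile(T,[2,98],axis=0))
    return nn
E
python3 -c "
from tin import *
tin(np.load('pics/side5.npy'))"
```

```text
world c [ 0.61 -0.19  0.12] normal world [-0.4   0.84  0.36] tilt deg 68.87247141545735 res 7.871409215336434
normal carton [-0.2   0.76  0.61] c carton [ 24.86  12.45 -12.39]
extent 183 [[ -12.96 -527.57  -67.84]
 [  60.39   65.7   663.49]]
```

Run:
```python
from fit import *
np.set_printoptions(precision=0,suppress=True,linewidth=200)
p=np.load("carton.npy");R,o=frame(p);cal=get_calibration("side")
Q=(cloud(np.load("pics/side5.npy"),cal)-o)@R*1e3
for k,nm in((2,"z"),(0,"x"),(1,"y")):
    print(nm);print(Q[278:322:3,394:442:3,k])
```

```text
z
[[-62.  17.  22.  21.  24.  18.  14. -68. -66. -68. -64. -30.  -1.  -1.   2.   5.]
 [-68. -66.  19.  15.  19.  12. -67. -68. -64. -68. -68. -66. -32.  -1.  -1.   1.]
 [-67. -65. -68. -68. -66. -67. -66.  -1.  -4. -65. -67. -66. -66. -31.   1.  -0.]
 [-68. -67. -66. -67. -68.   1.  -1.  -6.  -5.  -9.  -8. -66. -68. -66. -33.   1.]
 [-66. -67. -69.   0.  -0.  -3.  -4.  -5.  -7.  -9. -10. -13. -64. -65. -68. -36.]
 [-66. -66. -67.   1.  -2.  -2.  -5.  -7.  -8.  -8. -13. -17. -18. -64. -66. -68.]
 [-66. -65. -66.  -0.  -5.  -7.  -8.  -9. -12. -11. -14. -17. -18. -66. -67. -67.]
 [-21. -65.  -5.  -5.  -4. -10. -11. -12. -15. -14. -17. -18. -21. -66. -65. -65.]
 [-23. -29. -65.  -6.  -9. -10. -13. -11. -13. -16. -20. -19. -22. -67. -68. -69.]
 [-46. -22. -35.  -9.  -9. -11. -12. -13. -18. -18. -19. -24. -22. -66. -67. -69.]
 [-44. -45. -25. -11. -10. -13. -17. -16. -18. -19. -22. -26. -27. -67. -66. -68.]
 [-44. -45. -46. -24. -12. -16. -17. -18. -19. -22. -24. -27. -67. -67. -66. -66.]
 [-43. -44. -45. -58. -20. -18. -21. -21. -24. -25. -65. -65. -66. -65. -66. -21.]
 [-44. -44. -46. 66
[... 2183 characters left out ...]
  25.]
 [  47.   48.   74.   21.   20.   16.   15.   10.    8.    6.    5.    1.   -1.   30.   27.   24.]
 [  62.   38.   45.   19.   15.   14.   10.    7.    8.    4.    0.    1.   -4.   25.   22.   19.]
 [  56.   52.   32.   17.   13.   11.   10.    6.    4.    1.   -1.   -2.   -4.   21.   17.   14.]
 [  52.   48.   45.   23.   10.    9.    6.    3.    1.   -1.   -4.   -5.   21.   18.   13.    9.]
 [  47.   43.   40.   46.   12.    7.    5.    1.    0.   -3.   24.   20.   17.   12.    9.  -28.]
 [  43.   38.   36. -528.   43.    7.   36.   31.   28.   26.   20.   18.   14.    9.  -27.  -30.]
 [  40.   34.   34.   26.   22.   34.   -0.   28.   24.   18.   18.   11.    8.  -27.  -30.  -35.]]
```

```bash
cat > tin.py <<'E'
from fit import *
np.set_printoptions(precision=1,suppress=True,linewidth=160)
def grab(tag):
    P,d=snapshot("side");cv2.imwrite(f"pics/side{tag}.png",P);np.save(f"pics/side{tag}.npy",d)
    p=np.load("carton.npy");R,o=frame(p)
    Q=(cloud(d,get_calibration("side"))-o)@R*1e3
    m=(Q[...,0]>3)&(Q[...,0]<59)&(Q[...,1]>-20)&(Q[...,1]<85)&(Q[...,2]>-58)&(Q[...,2]<3)
    n,l,st,_=cv2.connectedComponentsWithStats(m.astype(np.uint8));k=1+np.argmax(st[1:,4]);return Q[l==k]
def plane(T):
    rng=np.random.default_rng(0);best=(0,)
    for _ in range(400):
        a=T[rng.choice(len(T),3,False)];n=np.cross(a[1]-a[0],a[2]-a[0]);L=np.linalg.norm(n)
        if L<100: continue
        i=abs((T-a[0])@n/L)<1.5
        if i.sum()>best[0]: best=(i.sum(),i)
    w=T[best[1]];_,_,V=np.linalg.svd(w-w.mean(0));n=V[2]*np.sign(V[2][2])
    print(len(T),"plane n",n.round(3),"mean",w.mean(0),"cnt",len(w),"range",np.percentile(w,[2,98],axis=0).ravel())
E
python3 -c "
from tin import *
for i in range(2): plane(grab(f'6{i}'))"
```

```text
788 plane n [-0.  -0.6  0.8] mean [ 23.7  12.7 -12. ] cnt 535 range [  4.2  -4.4 -24.8  44.1  30.2  -0.1]
784 plane n [ 0.  -0.6  0.8] mean [ 24.2  12.3 -12.7] cnt 516 range [  4.3  -4.4 -24.9  43.8  29.6  -0.3]
```

carry_out:
  translation:
    - [0, 0, -8]
    - [0, -20, -8]
    - [0, -42, -8]
    - [0, -62, -8]
    - [0, -62, 5]
    - [0, -62, 22]
    - [0, -57, 22]
    - [0, -52, 22]
    - [0, -47, 22]
    - [0, -44, 22]
  twist: [0, 0, 0, 0, 0, 0, 0, 0, 0, 0]
  hand: [1, 1, 1, 1, 1, 1, 1, 1, 1, 1]

```text
time: 12.32
position: [0.6041, -0.2065, 0.115]
orientation: [0.085, 0.996, -0.0, 0.001]
ft_force: [-0.3, -0.2, 0.5]
grip_width: 0.002
finger_force: 0.0
```

```bash
python3 -c "
from tin import *
from mv import C
print(C(env.observe()['position']),env.observe()['ft_force'])
plane(grab('7'))"
```

```text
[18.8 -0.8  1.1] [-0.3 -0.2  0.5]
392 plane n [ 0.  -0.6  0.8] mean [ 15.5  12.3 -12.4] cnt 188 range [  3.5  -5.7 -25.2  39.7  30.5   0.8]
```

carry_out:
  translation:
    - [0, 1, 0]
    - [0, 3, 0]
    - [0, 5, 0]
    - [0, 7, 0]
    - [0, 9, 0]
    - [0, 11, 0]
    - [0, 13, 0]
    - [0, 15, 0]
    - [0, 15, 0]
    - [0, 15, 0]
  twist: [0, 0, 0, 0, 0, 0, 0, 0, 0, 0]
  hand: [1, 1, 1, 1, 1, 1, 1, 1, 1, 1]

```text
time: 13.2
position: [0.6057, -0.1927, 0.1145]
orientation: [0.086, 0.996, -0.0, -0.0]
ft_force: [-5.0, -0.7, 10.9]
grip_width: -0.002
finger_force: 5.7
```

```bash
python3 -c "
from tin import *
from mv import C
print(C(env.observe()['position']),env.observe()['ft_force'])
plane(grab('8'))"
```

```text
[18.  13.1  0.6] [-5.  -0.7 10.9]
519 plane n [ 0.  -0.4  0.9] mean [ 18.8  18.6 -14.5] cnt 206 range [  3.5   2.4 -22.5  41.6  43.6  -3.4]
```

carry_out:
  translation:
    - [0, 2, 0]
    - [0, 4, 0]
    - [0, 6, 0]
    - [0, 8, 0]
    - [0, 10, 0]
    - [0, 12, 0]
    - [0, 14, 0]
    - [0, 14, 0]
    - [0, 14, 0]
    - [0, 14, 0]
  twist: [0, 0, 0, 0, 0, 0, 0, 0, 0, 0]
  hand: [1, 1, 1, 1, 1, 1, 1, 1, 1, 1]

```text
time: 14.08
position: [0.6081, -0.1787, 0.1144]
orientation: [0.086, 0.996, 0.0, -0.0]
ft_force: [-4.1, 2.5, 8.3]
grip_width: -0.003
finger_force: 5.0
```

```bash
python3 -c "
from tin import *
from mv import C
print(C(env.observe()['position']),env.observe()['ft_force'])
plane(grab('9'))"
```

```text
[18.  27.4  0.5] [-4.1  2.5  8.3]
658 plane n [0.  1.  0.1] mean [ 22.8  18.8 -30.3] cnt 197 range [ 10.9  13.9 -56.8  33.5  23.1   0.7]
```

carry_out:
  translation:
    - [0, 0, -5]
    - [0, 0, -15]
    - [0, 0, -30]
    - [10, 0, -60]
    - [30, 0, -90]
    - [60, 0, -110]
    - [60, 0, -110]
    - [60, 0, -110]
    - [60, 0, -110]
    - [60, 0, -110]
  twist: [0, 0, 0, 0, 0, 0, 0, 0, 0, 0]
  hand: [1, 1, 1, 1, 1, 1, 1, 1, 1, 1]

```text
time: 14.97
position: [0.5497, -0.1687, 0.2236]
orientation: [0.086, 0.996, 0.0, -0.0]
ft_force: [0.9, 0.6, -0.5]
grip_width: -0.0
finger_force: 0.0
```

```bash
python3 -c "
from tin import *
from mv import C
print(C(env.observe()['position']),env.observe()['ft_force'])
T=grab('10');plane(T);print(np.percentile(T,[1,99],axis=0))
Q=np.load('pics/side10.npy')
p=np.load('carton.npy');R,o=frame(p)
Q=(cloud(Q,get_calibration('side'))-o)@R*1e3
m=(abs(Q[...,2]+24)<5)&(Q[...,1]<-5)&(Q[...,1]>-90)&(Q[...,0]>4)&(Q[...,0]<58);print('packet',np.percentile(Q[m],[2,50,98],axis=0))
for z in (0,):
    m=(abs(Q[...,2])<6)&(abs(Q[...,1])<100)&(Q[...,0]>50)&(Q[...,0]<75);print('far rim x',np.percentile(Q[m],[3,97],axis=0))
    m=(abs(Q[...,2])<3)&(abs(Q[...,1])<100)&(Q[...,0]>-80)&(Q[...,0]<-50);print('near rim x',np.percentile(Q[m],[3,97],axis=0))
"
```

```text
[-41.3  27.2 109.7] [ 0.9  0.6 -0.5]
1014 plane n [ 0. -0.  1.] mean [ 24.7  43.9 -16.3] cnt 437 range [  4.9  22.8 -18.2  44.5  65.1 -14.4]
[[  3.6  21.4 -57.1]
 [ 45.3  67.3 -13.6]]
packet [[  4.9 -61.7 -27.9]
 [ 25.5 -45.  -23.1]
 [ 46.3 -24.4 -20.6]]
far rim x [[ 58.2 -95.7  -2.5]
 [ 72.   92.7   5.6]]
near rim x [[-67.9 -96.1  -2.7]
 [-63.9  91.2   1.6]]
```

carry_out:
  translation:
    - [-20, 8, 0]
    - [-45, 17, 10]
    - [-58, 17, 35]
    - [-58, 17, 60]
    - [-58, 17, 75]
    - [-58, 17, 75]
    - [-58, 17, 75]
    - [-58, 17, 75]
    - [-58, 17, 75]
    - [-58, 17, 75]
  twist: [0, 0, 0, 0, 0, 0, 0, 0, 0, 0]
  hand: [-1, -1, -1, -1, -1, -1, -1, -1, -1, -1]

```text
time: 15.85
position: [0.6099, -0.1621, 0.1502]
orientation: [0.086, 0.996, -0.0, 0.001]
ft_force: [0.1, -0.4, -0.4]
grip_width: 1.002
finger_force: 0.0
```

Run:
```python
from mv import *
print(C(env.observe()["position"]),yaw(),env.observe()["grip_width"])
```

```text
[16.95281581 43.97203148 36.28114405] 80.17486663852968 1.0022860683387123
```

carry_out:
  translation:
    - [0, 0, 8]
    - [0, 0, 16]
    - [0, 0, 24]
    - [0, 0, 31]
    - [0, 0, 36]
    - [0, 0, 40]
    - [0, 0, 43]
    - [0, 0, 45]
    - [0, 0, 45]
    - [0, 0, 45]
  twist: [0, 0, 0, 0, 0, 0, 0, 0, 0, 0]
  hand: [-1, -1, -1, -1, -1, -1, -1, -1, -1, -1]

```text
time: 16.68
position: [0.6094, -0.1619, 0.104]
orientation: [0.086, 0.996, -0.0, 0.0]
ft_force: [0.8, -0.9, 0.4]
grip_width: 0.996
finger_force: 0.0
```

Run:
```python
from lid import *; from mv import C
print(C(env.observe()["position"]),env.observe()["ft_force"])
Q=measure(11)
m=(abs(Q[:,1])<100)&(Q[:,0]>60)&(Q[:,2]>20)&(np.hypot(Q[:,0]-65,Q[:,2])<110)
a=np.arctan2(Q[m][:,2],-(Q[m][:,0]-65)); print(np.percentile(a,[5,50,95]))
# clearance of the tool to the lid: levelled axes
p=np.load("carton.npy");R,o=frame(p);t=np.radians(38)
X=Q[:,0]*np.cos(t)-Q[:,2]*np.sin(t);Z=Q[:,0]*np.sin(t)+Q[:,2]*np.cos(t)
m=(abs(Q[:,1]-0)<110)&(X>30)&(X<120)&(Z>150)&(Z<190)
h=np.histogram2d(X[m],Z[m],bins=[np.arange(30,110,5),np.arange(150,192,4)])[0].astype(int);print(h.T[::-1])
```

```text
[16.385 44.108 -9.832] [ 0.757 -0.879  0.449]
[1.604 2.491 2.529]
[[ 15  11  16  15  17  29  26   0   0   0   0   0   0   0   0]
 [  8  11  10   8  18  19  28   0   0   0   0   0   0   0   0]
 [  5   4   4   6   3  14  13   0   0   0   0   0   0   0   0]
 [  0   1   0   0   0   1   1   0   0   0   0   0   0   0   0]
 [  0   0   0   0   0   0  12   8   1   0   0   0   0   0   0]
 [  0   0   1   3   0   3 392 376 210  46  12   2   0   0   0]
 [ 20  16  19  33  24   1  39  62 244 398 373 115   0   0   0]
 [ 10  11  13  18  14   0   0   0   3  18 104 115   0   0   0]
 [  8   9   8   8   0   0   0   0   0   1 120  20   0   0   0]
 [ 11   9   8   2   0   0   0   0   0  19 155   1   0   0   0]]
```

carry_out:
  translation:
    - [-1, 0, 0]
    - [-2, 0, 0]
    - [-3, 0, 1]
    - [-3, 0, 2]
    - [-3, 0, 3]
    - [-3, 0, 3]
    - [-3, 0, 3]
    - [-3, 0, 3]
    - [-3, 0, 3]
    - [-3, 0, 3]
  twist: [0, 0, 0, 0, 0, 0, 0, 0, 0, 0]
  hand: [-1, -1, -1, -1, -0.5, -0.3, -0.2, -0.15, -0.15, -0.15]
  grip_force: 40

```text
time: 17.62
position: [0.6122, -0.1622, 0.101]
orientation: [0.086, 0.996, 0.0, -0.0]
ft_force: [-1.3, 2.8, 2.1]
grip_width: 0.573
finger_force: 1.4
```

carry_out:
  translation:
    - [0, 0, 0]
    - [0, 0, 0]
    - [0, 0, 0]
    - [0, 0, 0]
    - [0, 0, 0]
    - [0, 0, 0]
    - [0, 0, 0]
    - [0, 0, 0]
    - [0, 0, 0]
    - [0, 0, 0]
  twist: [0, 0, 0, 0, 0, 0, 0, 0, 0, 0]
  hand: [-0.1, 0, 0.1, 0.2, 0.3, 0.4, 0.6, 1, 1, 1]
  grip_force: 40

```text
time: 18.45
position: [0.6122, -0.1622, 0.1013]
orientation: [0.086, 0.996, 0.0, 0.0]
ft_force: [-2.2, 3.7, 7.6]
grip_width: 0.532
finger_force: 39.5
```

Run:
```python
from tin import *; from mv import C
print(C(env.observe()["position"]),env.observe()["ft_force"])
T=grab('12');plane(T)
```

```text
[ 19.2  44.3 -12.5] [-2.2  3.7  7.6]
839 plane n [-0.1  0.1  1. ] mean [ 14.6  49.5 -16. ] cnt 179 range [  3.7   8.1 -18.1  30.6  67.5 -13.1]
```

carry_out:
  translation:
    - [0, 0, -2]
    - [1, 0, -5]
    - [3, 0, -7]
    - [4, 0, -9]
    - [5, 0, -11]
    - [7, 0, -13]
    - [8, 0, -15]
    - [10, 0, -17]
    - [11, 0, -19]
    - [12, 0, -20]
  twist: [0, 0, 0, 0, 0, 0, 0, 0, 0, 0]
  hand: [1, 1, 1, 1, 1, 1, 1, 1, 1, 1]

```text
time: 19.33
position: [0.6003, -0.1603, 0.1213]
orientation: [0.086, 0.996, -0.0, 0.0]
ft_force: [0.4, -0.0, -1.3]
grip_width: 0.529
finger_force: 41.0
```

carry_out:
  translation:
    - [2, 0, -3]
    - [5, 0, -6]
    - [8, 0, -10]
    - [11, 0, -14]
    - [14, 0, -18]
    - [18, 0, -23]
    - [23, 0, -29]
    - [29, 0, -37]
    - [35, 0, -45]
    - [40, 0, -52]
  twist: [0, 0, 0, 0, 0, 0, 0, 0, 0, 0]
  hand: [1, 1, 1, 1, 1, 1, 1, 1, 1, 1]

```text
time: 20.17
position: [0.5603, -0.1534, 0.174]
orientation: [0.086, 0.996, -0.0, 0.0]
ft_force: [-0.4, -0.8, -1.9]
grip_width: 0.527
finger_force: 41.1
```

Run:
```python
from mv import *
print(C(env.observe()["position"]),env.observe()["ft_force"])
P,d=snapshot("side");cv2.imwrite("pics/side13.png",P);np.save("pics/side13.npy",d)
q=proj(env.observe()["position"],get_calibration("side"))[0].astype(int);print(q)
x,y=q;cv2.imwrite("pics/c13.png",cv2.resize(P[max(y-90,0):y+110,max(x-110,0):x+110],None,fx=2.7,fy=2.7))
```

```text
[-33.4083885   44.12543132  60.14093939] [-0.40548318 -0.82143778 -1.91482954]
[372 266]
```

View pics/c13.png

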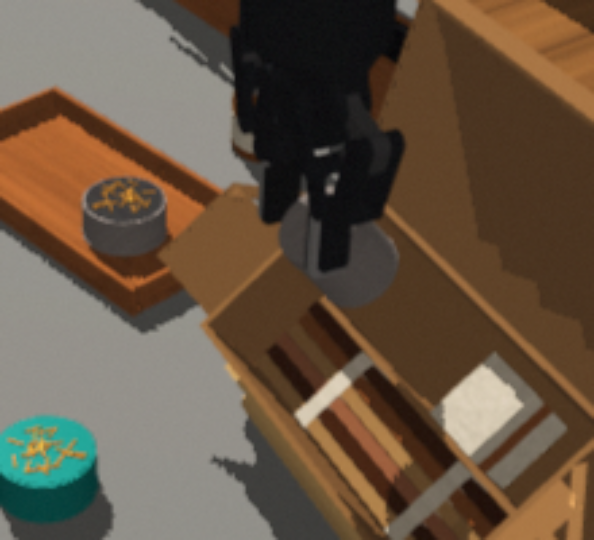

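The tin is held at crop (335,250), still tilted, clear of the carton. Carry it over to the tray.

carry_out:
  translation:
    - [3, 0, -12]
    - [6, 5, -25]
    - [10, 15, -38]
    - [14, 30, -45]
    - [18, 50, -45]
    - [22, 75, -45]
    - [26, 103, -45]
    - [30, 133, -45]
    - [34, 163, -45]
    - [38, 193, -45]
  twist: [0, 0, 0, 0, 0, 0, 0, 0, 0, 0]
  hand: [1, 1, 1, 1, 1, 1, 1, 1, 1, 1]

```text
time: 21.05
position: [0.5563, 0.0454, 0.2192]
orientation: [0.086, 0.996, 0.0, 0.0]
ft_force: [1.3, 0.5, -1.7]
grip_width: 0.53
finger_force: 41.2
```

carry_out:
  translation:
    - [2, 30, 0]
    - [4, 60, 0]
    - [6, 90, 5]
    - [8, 118, 15]
    - [9, 142, 30]
    - [9, 160, 50]
    - [9, 172, 70]
    - [9, 178, 85]
    - [9, 178, 95]
    - [9, 178, 99]
  twist: [0, 0, 0, 0, 0, 0, 0, 0, 0, 0]
  hand: [1, 1, 1, 1, 1, 1, 1, 1, 1, 1]

```text
time: 21.88
position: [0.577, 0.2207, 0.1182]
orientation: [0.085, 0.996, -0.0, -0.001]
ft_force: [0.6, -0.2, -1.2]
grip_width: 0.531
finger_force: 41.2
```

```bash
cat > held.py <<'E'
from mv import *
np.set_printoptions(precision=1,suppress=True,linewidth=160)
def held(tag):
    o=env.observe();t=o["position"]; L=[]
    for n in("side","scene"):
        P,d=snapshot(n);cv2.imwrite(f"pics/{n}{tag}.png",P)
        q=(cloud(d,get_calibration(n))-t).reshape(-1,3)*1e3
        L.append(np.c_[c*q[:,0]+s*q[:,1],-s*q[:,0]+c*q[:,1],q[:,2],P.reshape(-1,3)])
    L=np.vstack(L); print("tcp",np.round(t,4),"f",o["ft_force"],o["grip_width"])
    # tin silhouette slice near tool mid-plane
    m=(abs(L[:,1])<22)&(L[:,2]<8)&(L[:,2]>8-t[2]*1e3)&(abs(L[:,0]-10)<60)
    sat=L[:,3:].max(1)-L[:,3:].min(1); m&=sat<40
    T=L[m]
    for h in range(-60,8,6):
        w=T[(T[:,2]>h)&(T[:,2]<=h+6)]
        if len(w)>5: print(h,len(w),"X",np.percentile(w[:,0],[3,97]))
E
python3 -c "
from held import *
held(14)
print(rel(np.array([.577,.221,.060])))"
```

```text
tcp [0.6 0.2 0.1] f [ 0.6 -0.2 -1.2] 0.5314170391643944
-36 12 X [17.7 28.6]
-30 21 X [12.7 32.4]
-24 29 X [ 8.5 48.4]
-18 69 X [ 5.9 54.5]
-12 98 X [ 2.2 55.1]
-6 95 X [ 0.1 52.3]
0 101 X [-7.9 47.8]
6 37 X [-7.4 41.7]
[ 0.7  1.  59.1]
```

carry_out:
  translation:
    - [0, 0, 12]
    - [0, 0, 26]
    - [0, 0, 40]
    - [0, 0, 52]
    - [0, 0, 60]
    - [0, 0, 65]
    - [0, 0, 68]
    - [0, 0, 68]
    - [0, 0, 68]
    - [0, 0, 68]
  twist: [0, 0, 0, 0, 0, 0, 0, 0, 0, 0]
  hand: [1, 1, 1, 1, 1, 1, 1, 1, 1, 1]
  grip_force: 30

```text
time: 22.82
position: [0.5783, 0.2202, 0.0515]
orientation: [0.086, 0.996, 0.0, 0.0]
ft_force: [-0.1, -1.1, -1.7]
grip_width: 0.53
finger_force: 41.3
```

carry_out:
  translation:
    - [0, 0, 1]
    - [0, 0, 2]
    - [0, 0, 3]
    - [0, 0, 4]
    - [0, 0, 4.5]
    - [0, 0, 5]
    - [0, 0, 5]
    - [0, 0, 5]
    - [0, 0, 5]
    - [0, 0, 5]
  twist: [0, 0, 0, 0, 0, 0, 0, 0, 0, 0]
  hand: [1, 1, 1, 1, 1, 1, 1, 1, 1, 1]
  grip_force: 25

```text
time: 23.65
position: [0.5781, 0.2202, 0.0464]
orientation: [0.086, 0.996, 0.0, 0.0]
ft_force: [-2.4, 0.1, 6.7]
grip_width: 0.528
finger_force: 42.2
```

carry_out:
  translation:
    - [-2, 0, 0]
    - [-4, 0, 0]
    - [-6, 0, 0]
    - [-8, 0, 0]
    - [-10, 0, 0]
    - [-12, 0, 0]
    - [-14, 0, 0]
    - [-15, 0, 0]
    - [-15, 0, 0]
    - [-15, 0, 0]
  twist: [0, 0, 0, 0, 0, 0, 0, 0, 0, 0]
  hand: [0.9, 0.9, 0.9, 0.9, 0.9, 0.9, 0.9, 0.9, 0.9, 0.9]
  grip_force: 20

```text
time: 24.48
position: [0.5927, 0.2176, 0.0459]
orientation: [0.086, 0.996, 0.0, -0.0]
ft_force: [-2.4, 0.3, 2.9]
grip_width: 0.532
finger_force: 26.4
```

```bash
python3 -c "
from held import *
held(15)"
```

```text
tcp [0.6 0.2 0. ] f [-2.4  0.3  2.9] 0.5315379178719178
-42 6 X [ 8.9 40.5]
-36 25 X [-3.6 24.1]
-30 40 X [ 5.  43.6]
-24 70 X [ 2.5 49.1]
-18 64 X [ 1.2 47.4]
-12 72 X [ 1.8 45.5]
-6 54 X [14.5 44.4]
0 56 X [ 3.1 41.7]
6 26 X [-8.4 38.1]
```

carry_out:
  translation:
    - [-2, 0, 1]
    - [-4, 0, 1]
    - [-6, 0, 1.5]
    - [-8, 0, 2]
    - [-10, 0, 2.5]
    - [-12, 0, 3]
    - [-14, 0, 3.5]
    - [-16, 0, 4]
    - [-18, 0, 4.5]
    - [-18, 0, 4.5]
  twist: [0, 0, 0, 0, 0, 0, 0, 0, 0, 0]
  hand: [0.9, 0.9, 0.9, 0.9, 0.9, 0.9, 0.9, 0.9, 0.9, 0.9]
  grip_force: 20

```text
time: 25.42
position: [0.6101, 0.2145, 0.0418]
orientation: [0.086, 0.996, -0.0, -0.0]
ft_force: [-7.5, 0.6, 11.4]
grip_width: 0.483
finger_force: 20.6
```

```bash
python3 -c "
from held import *
held(16)"
```

```text
tcp [0.6 0.2 0. ] f [-7.5  0.6 11.4] 0.48298633744689884
-36 41 X [-3.1 41.9]
-30 61 X [-1.9 42.8]
-24 65 X [-1.5 43. ]
-18 53 X [-2.1 41.5]
-12 61 X [-1.6 42.1]
-6 37 X [ 7.  41.8]
0 50 X [-6.7 44.5]
6 16 X [-10.3  45.2]
```

carry_out:
  translation:
    - [0, 0, -1]
    - [0, 0, -1]
    - [0, 0, -1]
    - [0, 0, -1]
    - [0, 0, -1]
    - [0, 0, -1]
    - [0, 0, -1]
    - [0, 0, -1]
    - [0, 0, -1]
    - [0, 0, -1]
  twist: [0, 0, 0, 0, 0, 0, 0, 0, 0, 0]
  hand: [0, -0.1, -0.2, -0.3, -0.5, -0.7, -1, -1, -1, -1]

```text
time: 26.35
position: [0.6104, 0.2145, 0.0424]
orientation: [0.086, 0.996, -0.0, -0.0]
ft_force: [0.1, -0.2, 0.2]
grip_width: 0.997
finger_force: 0.0
```

carry_out:
  translation:
    - [0, 0, -10]
    - [0, 0, -25]
    - [0, 0, -45]
    - [0, 0, -70]
    - [10, 0, -100]
    - [30, 0, -130]
    - [60, 0, -150]
    - [80, 0, -150]
    - [80, 0, -150]
    - [80, 0, -150]
  twist: [0, 0, 0, 0, 0, 0, 0, 0, 0, 0]
  hand: [-1, -1, -1, -1, -1, -1, -1, -1, -1, -1]

```text
time: 27.18
position: [0.5312, 0.2284, 0.1937]
orientation: [0.085, 0.996, 0.0, 0.001]
ft_force: [0.4, 0.6, -0.0]
grip_width: 0.998
finger_force: 0.0
```

Run:
```python
from lid import *
Q=measure(17); p=np.load("carton.npy");R,o=frame(p);W=Q/1e3@R.T+o
m=(abs(Q[:,1])<100)&(Q[:,0]>60)&(Q[:,2]>20)&(np.hypot(Q[:,0]-65,Q[:,2])<110)
a=np.arctan2(Q[m][:,2],-(Q[m][:,0]-65)); print("lid",np.percentile(a,[5,50,95]))
for s in(1,-1):
    y=s*Q[:,1]-120;r=np.hypot(y,Q[:,2])
    m=(Q[:,0]>-55)&(Q[:,0]<5)&(r<52)&(r>15)&(Q[:,2]>-15)
    a=np.arctan2(Q[m][:,2],-y[m]); print("flap",s,len(a),np.percentile(a,[5,50,95]))
m=(abs(Q[:,2]+24)<5)&(Q[:,1]<-5)&(Q[:,1]>-90)&(Q[:,0]>4)&(Q[:,0]<58);print('packet',np.percentile(Q[m],[2,50,98],axis=0))
T=W[(W[:,0]>.56)&(W[:,0]<.70)&(W[:,1]>.16)&(W[:,1]<.27)&(W[:,2]>.048)&(W[:,2]<.065)]
cx,r=cv2.minEnclosingCircle((T[:,:2]*1e3).astype(np.float32));A=np.c_[T[:,:2],np.ones(len(T))]
top=T[abs(T[:,2]-np.median(T[:,2]))<.004];A=np.c_[top[:,:2],np.ones(len(top))]
k=np.linalg.lstsq(A,top[:,2],rcond=None)[0]
print("tin",cx,r,np.median(T,0),"slopes",k[:2],len(top))
v=np.array(cx)-[622.8,160.8];t=np.radians(6.63);print("tray xy",v@[np.cos(t),np.sin(t)],v@[-np.sin(t),np.cos(t)])
U=W[(abs(W[:,0]-.62)<.05)&(abs(W[:,1]-.107)<.045)&(W[:,2]>.029)&(W[:,2]<.045)]
print("used",cv2.minEnclosingCircle((U[:,:2]*1e3).astype(np.float32)),env.observe()["time"])
```

```text
lid [2.459 2.494 2.53 ]
flap 1 763 [2.722 2.805 2.902]
flap -1 1053 [2.766 2.81  2.87 ]
packet [[  4.864 -61.942 -28.22 ]
 [ 25.335 -45.1   -23.192]
 [ 46.265 -24.457 -20.703]]
tin (630.1563720703125, 209.5397491455078) 26.64390754699707 [0.63  0.206 0.056] slopes [0.015 0.012] 466
tray xy 12.93453401203273 47.5644529737857
used ((617.1648559570312, 105.08525085449219), 33.0203857421875) 27.2833
```

View pics/side17.png

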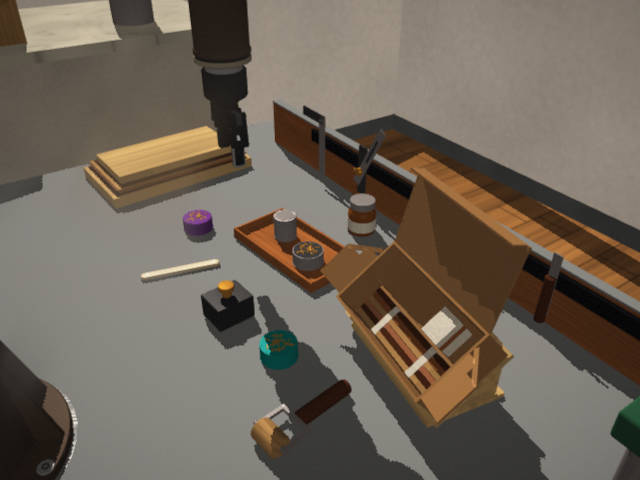

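The tin stands upright in the tray at (286,225), clear of the wider tin (308,255). The lid and flaps are folded back, the packet at (438,323) is still in the carton, and all the limits are met, so I hand in.

```bash
python3 -c "
from cell import job
print(job.close_job())"
```

```text
the job is handed in; nothing more can be done
None
```

I handed in the job at about 27 s of the 64 s: lid measured at 2.49 rad, both flaps at 2.81, and the small tin upright in the tray about 105 mm from the wider tin, with the packet still in the carton. The first grip slipped and tipped the tin, which I righted and regripped; a wrist force of about 82 N showed while opening the right flap (limit 120 N), and no verdict came back.

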